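# Unlock the purge line and hold the purge coupler on its tilted nipple

## Task

Purge the bench's gas line: take the switch key out of its parking block, push it fully into the slot of the key switch, turn it clockwise (seen from above) as far as it goes, and leave it there. Then take the standing purge coupler and press it squarely onto the tilted nipple until it snaps over the balls and sits fully home, and finish while still gripping it and holding it home against the spring of the valve pin; do not let go. Leave the other things on the bench standing where they are.

Things in the scene. Friction and masses are not known exactly. Their poses are not given: they have to be found in the camera images.
- key_grip (a point): Switch key, standing upright in its parking block. This point: centre of its flat black head, 32 mm wide (x axis), 10 mm thick (y axis: grip across it), 40 mm high (20 mm above and below this point; z up). Below the head a steel blade, 16 mm (x) x 6 mm (y), 20 mm long, its lowest 3 mm narrowed to 12 x 4 mm. Same after a half turn about z. 40 to 85 g.
- key_tip (a point): Centre of the lower end of the key's blade, 40 mm below key_grip along the key's z axis; axes as key_grip.
- keyholder: Grey parking block, 60 (x) x 44 x 30 mm high, fixed; origin under its centre. The key's blade stands 20 mm deep in it and lifts straight out.
- lock_slot (a point): Key switch: a brass square barrel (34 x 34 mm) on a fixed low grey box (100 x 90 x 50 mm). This point: centre of the slot's mouth in the barrel's top, 83 mm above the bench. z up; the slot is 18.4 mm along x, 8.4 mm along y, 24 mm deep, with 2.5 mm chamfers; the axes turn with the barrel. Fully in: the key's head rests on the barrel, blade 20 mm deep.
- barrel (a joint): Angle of the key switch's barrel in rad: starts between 0 and 0.15, grows clockwise seen from above, stop at 1.4. Stiff (about 0.06 N m), stays where it is left. The key has about 0.15 rad of play in the slot.
- coupler_neck (a point): Purge coupler, standing mouth down on the bench: a 12-sided steel sleeve, 36 mm across, 45 mm high, with a flat shoulder and above it a round black neck to grip, 24 mm across, 50 mm long (45 to 95 mm from the mouth). This point: middle of the neck, on the axis, 70 mm from the mouth; z points along the axis away from the mouth. 175 to 350 g.
- coupler_mouth (a point): Centre of the coupler's open lower end, 70 mm from coupler_neck; z points along the axis into the coupler. A funnel 26 mm wide narrows to a bore of 18.6 mm (5 to 10 mm inside); behind it a 27 mm wide chamber ends at a flat floor 37 mm inside.
- purgeblock: Fixed aluminium block with the tilted nipple on top; base 100 (x) x 84 x 45 mm, origin under its centre, z up. The nipple leans 25 degrees from vertical towards the block's -x side (towards the robot at yaw 0).
- nipple_seat (a point): Foot of the nipple: middle of a flat tilted 56 x 56 mm face, 80 mm above the bench; z points out along the nipple's axis. Brass nipple 15 mm thick, 32 mm long, end tapered; three spring balls 20 mm above the foot stand out to 24 mm across; the valve pin (6 mm thick) reaches to 46 mm. The coupler goes over it mouth first, both z axes parallel, at any turn about the axis.
- pin (a joint): How far the valve pin is pushed in (m): 0 free, 0.009 with the coupler home. Its spring: 2.7 N at first and 0.9 N per mm more. With the coupler's mouth 19 to 15 mm from nipple_seat the balls resist with up to 15 N, then they give and draw it on (the snap); at 9 mm it meets the pin; left alone it would rest at about 7 mm. Fully home is 0 mm (mouth on the face), held with about 11 N.
- plug: Bystander: steel blanking plug, a disc 52 mm wide with a small knob, 52 mm high; origin under its centre. The coupler, this and the beaker stand in any of three places.
- beaker: Bystander: glass beaker, 60 mm wide, 85 mm high; origin under its centre.
- bottle: Bystander: amber reagent bottle, 66 mm wide, 150 mm high; origin under its centre.
- jar: Bystander: small clear jar, 50 mm wide, 60 mm high; origin under its centre.
- rack: Bystander: grey rack with capped tubes, 160 x 70 mm, 89 mm high; origin under its centre.
There are look-alikes about, which are no part of the job. Of the things that look like the part that bears key_grip, the smaller one is meant. What is shaped like the purgeblock but orange is not meant.

How it is judged:
By the outcome, as a careful person would: the job done as asked, in the order asked, and still so for the second after the job is handed in, while the arm keeps its last pose, push and grip.
It also fails if it takes over 64 s, if anything falls off the work surface, if the arm or the gripper's body presses on something with over 40 N, if the wrist force passes 120 N, or if a joint passes its speed limit or range.

## Robot

A 6-joint arm with a two-finger parallel gripper is mounted at the origin on the work surface. World frame = base frame: x ahead of the robot, y to its left, z up, the work surface at z = 0. Lengths are in mm, angles in rad, forces in N, time in s.
With the tool pointing down it reaches from about 275 to 775 mm from the base axis. Payload 14.6 kg.
Tool frame: the origin (TCP) lies midway between the tips of the shut fingers; the grasp point (between the pads) lies 19 mm behind it (bot.tcp_to_grasp is the distance from the TCP to the grasp point, in mm); z points along the fingers, y is the direction in which the jaws open and shut (so a half turn about z gives the same grasp; the last joint's range is limited). The gripper opens to 85 mm and grips with 20 to 120 N. Pads are 22 mm wide; open, the fingers measure 114 mm over their backs; the gripper's body (76 mm by 85 mm) begins 54 mm behind the grasp point. The pads swing forward as they close: fully open they stand 13 mm farther back than shut.
Start: joints at [-1.282, 0.263, -0.048, 1.259, 0, 1.415], TCP at [225.416, -474.148, 231.278] pointing down, gripper open.
Joint ranges: [-2.65, 2.65], [-0.89, 1.7], [-1.18, 1.37], [-2.13, 2.11], [-1.35, 1.29], [-3.14, 3.14]. Speed limits (rad/s): [1.89, 1.89, 2.57, 2.79, 3.14, 3.14].

## Interface

Orientations are given as a unit quaternion [x, y, z, w].
In Python, from rig import bot gives the robot as it stands. The module is installed in compiled form; this text tells all that it offers.
- The arm moves only by the shell command python3 -m pendant 'ROWS'. ROWS is JSON, a list of rows, each a list of 3 entries, a list of its own where there are three numbers: the closure, from 0 (fully open) to 1 (shut), then the shift along the tool's x, y, z in m, then the turn, a rotation vector about the tool's x, y, z in rad. In form: [[claw, [dx, dy, dz], [wx, wy, wz]], ...]. A call has 1 to 8 rows; each row shifts and turns the commanded pose from where the row before left it, along the tool's axes as they then stand; what a row does not reach is not made up. A row lasts 1/8 s, in which the tool goes at most 62.5 mm and 10.7 degrees, less where a joint would pass 70% of its speed; a pose out of reach is approached as far as the arm can. A call with a gripper value outside its range is refused whole. The fingers move at their own pace and stop on an object; the grip force is fixed at half the most. Time passes only in rows, so rows that do not move let the fingers close. It gives the time, the measured TCP pose, the force and the opening at its end, in the units of the state.
- bot.sense(): the state, without advancing time (a new reading comes with each control period).
- bot.snapshot(name): name is "scene" or "top" or "wrist"; returns a dict with "image" (400x640x3 uint8, red, green, blue), "range_z" (400x640 float32, mm along the optical axis (not along the pixel's ray), 0 where there is no reading), "mtx" (3x3 intrinsics, pixels), "R" (3x3) and "t" (3): a world point X has camera coordinates R X + t; the wrist camera has in their place "tool_from_camera" (4x4, takes a point from camera to tool coordinates, whose origin is the TCP and whose axes are the flange's). Camera axes: x right, y down, z forward; pixel columns grow to the right and rows downward; lengths in mm; the calibration is good to about 2 mm. A picture is of the moment at which its call begins: read the wrist's pose just before it.
- bot.close_job(): hands the job in, once; it reports no verdict.
The state is a dict: "time": time; "q": joint angles; "joint_vel": joint speeds; "joint_efforts": joint torques, N m; "ee_pos": TCP position; "orientation": TCP orientation; "force": force on the tool from outside, world axes, zero at the start; "wrist_torque": the same for the moment, N m; "finger_gap": opening from 0.0 (shut) to 1.0 (fully open).
Only numpy, scipy, OpenCV 4.12 (cv2) and the standard library are available. Lean on these libraries where they do the work, as an engineer would, in place of code of your own. Each camera call takes 0.05 s, during which the arm holds its last target.

## Working session

There is one attempt and no reset: what is moved stays moved. The work goes in short steps, Python scripts to look and compute and a shell command to move; the robot and the scene stay as the last step left them, time stands still between calls to the robot, and variables do not carry over. Pictures are saved under pics/ and viewed, and the job is handed in when it is done.

```bash
mkdir -p pics; ls
cat > h.py <<'E'
import numpy as np, cv2
from rig import bot
from scipy.spatial.transform import Rotation as Rn
def snap(n,fn=None):
    s=bot.sense(); d=bot.snapshot(n)
    if fn: cv2.imwrite('pics/'+fn,cv2.cvtColor(d['image'],cv2.COLOR_RGB2BGR))
    K=np.array(d['mtx']); 
    if n=='wrist':
        T=np.eye(4);T[:3,:3]=Rn.from_quat(s['orientation']).as_matrix();T[:3,3]=s['ee_pos']
        C=T@np.array(d['tool_from_camera']); 
    else:
        C=np.eye(4);R=np.array(d['R']);C[:3,:3]=R.T;C[:3,3]=-R.T@np.array(d['t'])
    d['C']=C
    z=d['range_z'];v,u=np.mgrid[:z.shape[0],:z.shape[1]]
    P=np.stack([(u-K[0,2])/K[0,0]*z,(v-K[1,2])/K[1,1]*z,z],-1)
    W=P@C[:3,:3].T+C[:3,3]; W[z<=0]=np.nan
    d['W']=W; return d
def ray(d,u,v,h):
    K=np.array(d['mtx']);r=d['C'][:3,:3]@np.array([(u-K[0,2])/K[0,0],(v-K[1,2])/K[1,1],1]);o=d['C'][:3,3]
    return o+r*(h-o[2])/r[2]
E
python3 - <<'E'
from h import *
import pickle
print(bot.sense(), bot.tcp_to_grasp)
for n in ('scene','top','wrist'):
    d=snap(n,n+'0.png'); pickle.dump(d,open(n+'0.pkl','wb')); print(n,d['C'].round(2).tolist(),np.array(d['mtx']).tolist())
E
```

```text
pics
{'time': 0.0, 'q': array([-1.28232380e+00,  2.63519985e-01, -4.89699837e-02,  1.25943516e+00,
       -3.11969103e-06,  1.41551835e+00]), 'joint_vel': array([ 0.00019124,  0.00019429, -0.00172273,  0.00057003,  0.00041633,
       -0.00015622]), 'joint_efforts': array([-3.74771786e-03, -6.37604713e+01,  3.84569407e+01,  1.35570325e-02,
       -1.88127765e-04,  1.44455072e-05]), 'ee_pos': array([ 225.31485927, -473.85318111,  230.81451283]), 'orientation': array([ 9.75486343e-01,  2.20059255e-01, -3.91162297e-05, -5.63046837e-04]), 'force': array([ 0.30183124, -0.05978907, -0.58333109]), 'wrist_torque': array([0.02388436, 0.00392511, 0.03097891]), 'finger_gap': 1.0004725245779347} 18.700000000000003
scene [[-0.07, 0.63, -0.78, 1315.03], [1.0, 0.05, -0.05, -19.9], [0.0, -0.78, -0.63, 723.74], [0.0, 0.0, 0.0, 1.0]] [[424.0333651897804, 0.0, 320.969913074748], [0.0, 424.0333651897804, 198.85154780256048], [0.0, 0.0, 1.0]]
top [[0.02, -1.0, 0.09, 433.46], [-1.0, -0.02, -0.01, -77.74], [0.01, -0.09, -1.0, 1237.92], [0.0, 0.0, 0.0, 1.0]] [[425.0995403769771, 0.0, 319.49301072154805], [0.0, 425.0995403769771, 202.4997336318101], [0.0, 0.0, 1.0]]
wrist [[0.43, -0.86, -0.28, 297.76], [-0.9, -0.41, -0.13, -439.34], [-0.0, 0.31, -0.95, 374.41], [0.0, 0.0, 0.0, 1.0]] [[297.6982636514456, 0.0, 318.29191905480747], [0.0, 297.6982636514456, 196.49679362256117], [0.0, 0.0, 1.0]]
```

View pics/scene0.png

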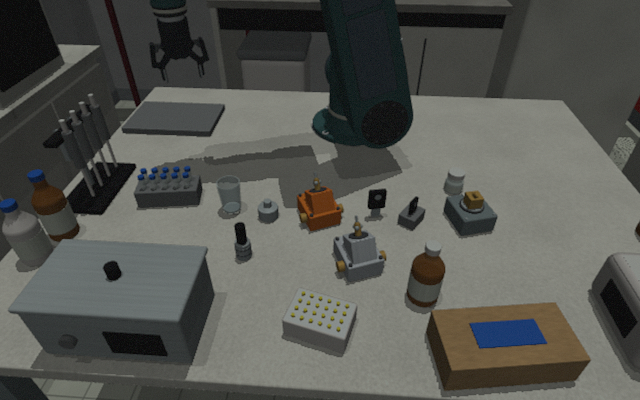

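View pics/top0.png

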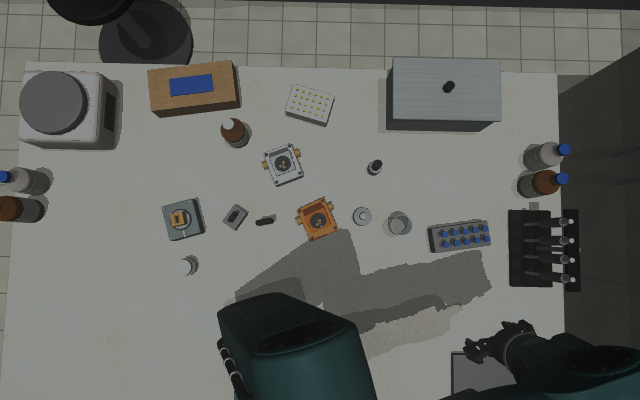

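View pics/wrist0.png

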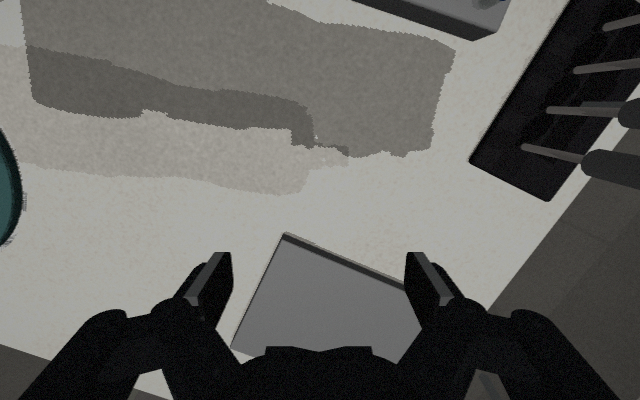

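Run:
```python
import cv2
a=cv2.imread('pics/scene0.png');b=cv2.imread('pics/top0.png')
x=cv2.resize(a[160:290,290:510],None,fx=3.6,fy=3.6,interpolation=cv2.INTER_CUBIC)
y=cv2.resize(b[140:280,150:400],None,fx=3.2,fy=3.2,interpolation=cv2.INTER_CUBIC)
cv2.imwrite('pics/sz0.png',x);cv2.imwrite('pics/tz0.png',y)
```

```text
(no output)
```

View pics/sz0.png

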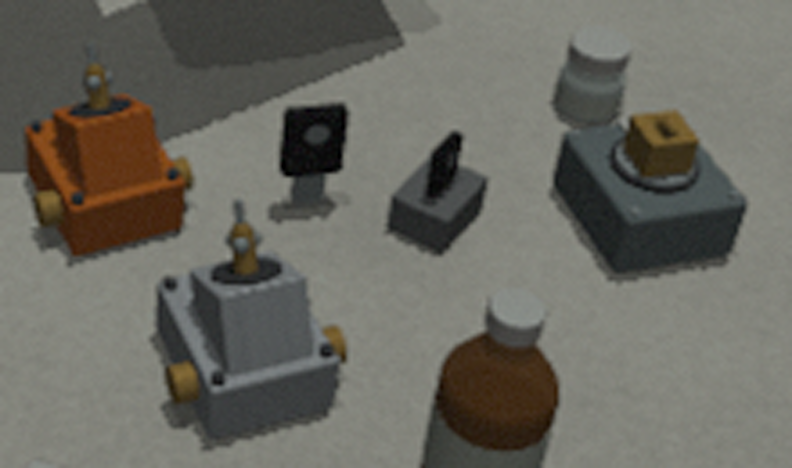

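View pics/tz0.png

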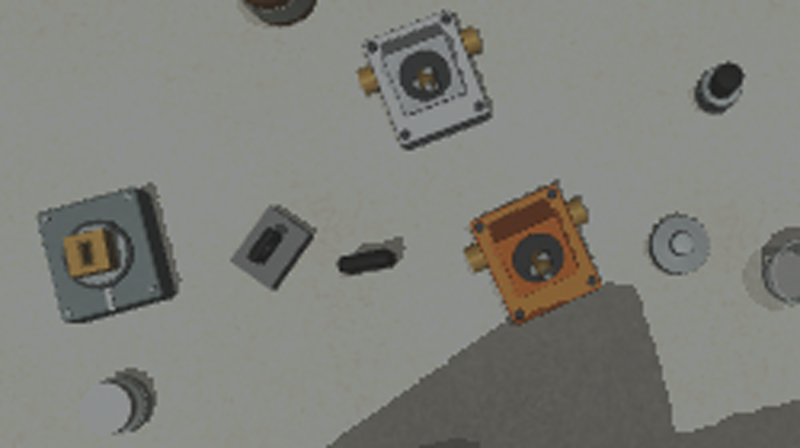

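Run:
```python
from h import *
import pickle
d=pickle.load(open('top0.pkl','rb'))
W=d['W'];hsv=cv2.cvtColor(d['image'],cv2.COLOR_RGB2HSV)
def at(n,u,v,h): print(n,ray(d,u,v,h).round(1),W[int(v),int(u)].round(1))
at('key',150+267/3.2,140+246/3.2,70)
at('barrel',150+92/3.2,140+252/3.2,83)
at('nip',150+428/3.2,140+78/3.2,120)
at('coupler',150+727/3.2,140+78/3.2,95)
# boxes via depth height + region
for n,(u0,u1,v0,v1),(z0,z1) in [('holder',(217,252,200,235),(22,38)),('keyhead',(217,252,200,235),(55,80)),('lockbox',(155,210,190,245),(42,58)),('barrel',(155,210,190,245),(72,95)),('purge',(255,305,135,190),(38,54)),('coup',(360,390,150,180),(85,105)),('coupAll',(360,390,150,180),(20,50))]:
    w=W[v0:v1,u0:u1].reshape(-1,3);w=w[(w[:,2]>z0)&(w[:,2]<z1)]
    r=cv2.minAreaRect(w[:,:2].astype(np.float32)); print(n,len(w),w.mean(0).round(1),[np.round(x,1) for x in r],np.median(w[:,2]).round(1))
```

```text
key [490.5 147.4  70. ] [493.  148.9  68.8]
barrel [481.9 292.5  83. ] [485.1 303.4  55.8]
nip [630.3   9.4 120. ] [632.8  12.1 111.3]
coupler [ 640.1 -242.9   95. ] [ 641.3 -242.5   93.9]
holder 273 [492.  152.3  29.9] [array([492.7, 153.9]), array([44.8, 59.9]), np.float64(56.4)] 29.8
keyhead 53 [492.5 152.9  68. ] [array([492.3, 153.5]), array([10.8, 32.1]), np.float64(56.7)] 68.8
lockbox 947 [481.7 294.9  50.4] [array([482.2, 298.5]), array([100.2,  92.5]), np.float64(17.1)] 50.4
barrel 166 [481.9 297.3  82.2] [array([482. , 298.2]), array([34.1, 35.6]), np.float64(13.4)] 82.8
purge 570 [638.6  15.1  45.1] [array([646.2,  16.6]), array([100.3,  93.1]), np.float64(22.3)] 45.0
coup 60 [ 642.6 -243.3   94.6] [array([ 642.3, -243.1]), array([20.8, 21.5]), np.float64(86.4)] 94.6
coupAll 73 [ 636.4 -238.9   41.3] [array([ 639.4, -241.6]), array([35.6, 29.2]), np.float64(61.0)] 44.1
```

```bash
cat >> h.py <<'E'
def down(psi): # tool x at angle psi deg, pointing down
    c,s=np.cos(np.radians(psi)),np.sin(np.radians(psi))
    return np.array([[c,s,0],[s,-c,0],[0,0,-1.]])
def plan(T0,pos,R,n):
    R0,p0=T0
    D=R0.T@(np.array(pos,float)-p0); w=Rn.from_matrix(R0.T@R).as_rotvec()/n
    S=sum(Rn.from_rotvec(w*k).as_matrix() for k in range(n))
    d=np.linalg.solve(S,D)
    print(n,'rows of d(m)',(d/1000).round(4).tolist(),'w',w.round(4).tolist(), 'mm/row %.1f deg/row %.1f'%(np.linalg.norm(d),np.degrees(np.linalg.norm(w))))
    return R,np.array(pos,float)
def cur(p=True):
    s=bot.sense();R=Rn.from_quat(s['orientation']).as_matrix()
    if p: print('t',round(s['time'],2),'pos',s['ee_pos'].round(1),'psi %.1f'%np.degrees(np.arctan2(R[1,0],R[0,0])),'z',R[:,2].round(4),'F',s['force'].round(1),'M',s['wrist_torque'].round(2),'gap',round(s['finger_gap'],3),'q',s['q'].round(2))
    return R,s['ee_pos'].copy()
E
python3 - <<'E'
from h import *
T=cur()
plan(T,[492.3,153.3,231],down(146.7),16)
E
```

```text
t 0.15 pos [ 225.4 -473.9  230.9] psi 25.4 z [-2.e-04  8.e-04 -1.e+00] F [ 0.  -0.4 -0. ] M [ 0.04 -0.04  0.07] gap 0.999 q [-1.28  0.26 -0.05  1.26  0.    1.42]
16 rows of d(m) [0.0499, 0.0137, 0.0] w [-0.0, -0.0001, -0.1323] mm/row 51.7 deg/row 7.6
```

```bash
python3 -m pendant '[[0.3,[0.05,0.0137,0],[0,0,-0.132]],[0.3,[0.05,0.0137,0],[0,0,-0.132]],[0.3,[0.05,0.0137,0],[0,0,-0.132]],[0.3,[0.05,0.0137,0],[0,0,-0.132]],[0.3,[0.05,0.0137,0],[0,0,-0.132]],[0.3,[0.05,0.0137,0],[0,0,-0.132]],[0.3,[0.05,0.0137,0],[0,0,-0.132]],[0.3,[0.05,0.0137,0],[0,0,-0.132]]]'
python3 -m pendant '[[0.3,[0.05,0.0137,0],[0,0,-0.132]],[0.3,[0.05,0.0137,0],[0,0,-0.132]],[0.3,[0.05,0.0137,0],[0,0,-0.132]],[0.3,[0.05,0.0137,0],[0,0,-0.132]],[0.3,[0.05,0.0137,0],[0,0,-0.132]],[0.3,[0.05,0.0137,0],[0,0,-0.132]],[0.3,[0.05,0.0137,0],[0,0,-0.132]],[0.3,[0.05,0.0137,0],[0,0,-0.132]]]'
python3 -c "
from h import *
T=cur();plan(T,[492.3,153.3,140],down(146.7),4)"
```

```text
time: 1.15
ee_pos: [544.3, -236.7, 230.8]
orientation: [0.73, 0.683, -0.0, -0.0]
force: [0.1, -0.1, -0.5]
finger_gap: 0.701
time: 2.15
ee_pos: [493.8, 156.3, 231.0]
orientation: [0.287, 0.958, -0.0, -0.0]
force: [-0.1, 1.0, -0.3]
finger_gap: 0.701
t 2.15 pos [493.8 156.3 231. ] psi 146.7 z [-3.e-04  0.e+00 -1.e+00] F [-0.1  1.  -0.3] M [ 0.03  0.01 -0.01] gap 0.701 q [ 0.15  0.25 -0.07  1.25  0.    0.73]
4 rows of d(m) [-0.0001, -0.0008, 0.0227] w [-0.0, -0.0001, -0.0] mm/row 22.8 deg/row 0.0
```

```bash
python3 -m pendant '[[0.3,[0,0,0.0227],[0,0,0]],[0.3,[0,0,0.0227],[0,0,0]],[0.3,[0,0,0.0227],[0,0,0]],[0.3,[0,-0.001,0.0227],[0,0,0]],[0.3,[0,0,0],[0,0,0]]]'
python3 - <<'E'
from h import *
import pickle
cur();d=snap('wrist','w1.png');pickle.dump(d,open('w1.pkl','wb'))
E
```

```text
time: 2.78
ee_pos: [493.1, 153.9, 139.3]
orientation: [0.289, 0.957, -0.001, -0.001]
force: [-0.4, 0.6, -0.2]
finger_gap: 0.704
t 2.77 pos [493.1 153.9 139.3] psi 146.4 z [-2.9e-03 -4.0e-04 -1.0e+00] F [-0.4  0.6 -0.2] M [-0.03 -0.   -0.02] gap 0.704 q [ 0.14  0.3  -0.26  1.02  0.    0.73]
```

View pics/w1.png

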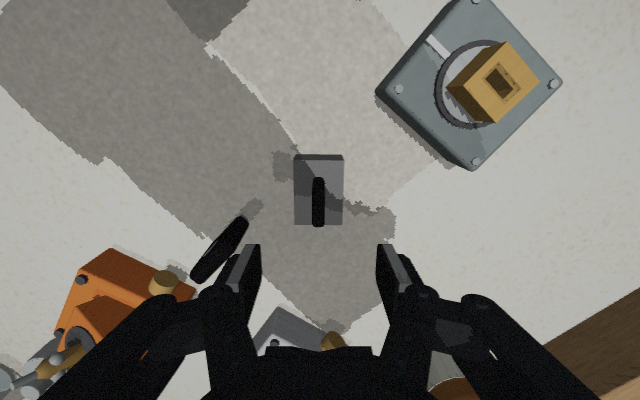

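Run:
```python
from h import *
import pickle
d=pickle.load(open('w1.pkl','rb'));W=d['W']
def rect(n,u0,u1,v0,v1,z0,z1):
    w=W[v0:v1,u0:u1].reshape(-1,3);w=w[(w[:,2]>z0)&(w[:,2]<z1)]
    r=cv2.minAreaRect(w[:,:2].astype(np.float32)); print(n,len(w),w.mean(0).round(1),[np.round(x,1) for x in r],np.median(w[:,2]).round(1))
    return w
rect('key',290,345,150,230,58,80)
rect('holder',285,350,150,230,25,35)
rect('bigkey',185,252,205,285,60,130)
rect('barrel',430,560,30,140,78,90)
rect('lockbox',360,570,0,175,45,55)
h=cv2.cvtColor(d['image'],cv2.COLOR_RGB2GRAY)
# slot: dark within barrel top
m=((W[...,2]<79)|np.isnan(W[...,2]))
sub=d['image'][55:115,470:535]
cv2.imwrite('pics/slot1.png',cv2.resize(cv2.cvtColor(sub,cv2.COLOR_RGB2BGR),None,fx=8,fy=8,interpolation=cv2.INTER_CUBIC))
```

```text
key 533 [491.6 156.   69.8] [array([492.9, 155. ]), array([ 9.4, 31.3]), np.float64(56.5)] 70.3
holder 2668 [490.5 156.8  30.9] [array([493.4, 154.8]), array([44. , 60.4]), np.float64(56.1)] 30.9
bigkey 1255 [479.2  70.4  80.5] [array([480.9,  65.6]), array([14.4, 44.7]), np.float64(12.0)] 83.7
barrel 3179 [482.3 298.7  83.3] [array([483.3, 299.3]), array([35.3, 35.1]), np.float64(13.7)] 83.7
lockbox 11448 [477.8 294.9  50.9] [array([483. , 298.7]), array([99.7, 89.5]), np.float64(16.8)] 50.9
```

View pics/slot1.png

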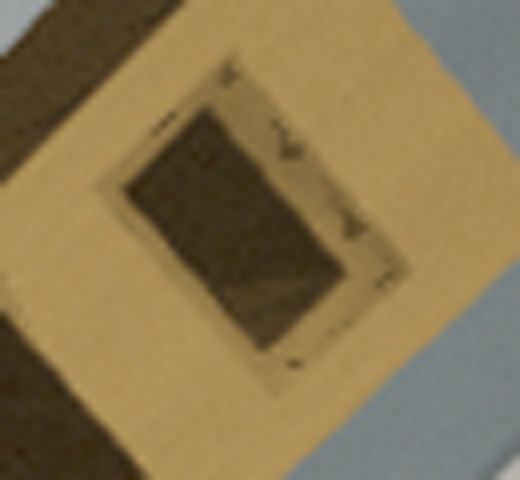

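```bash
python3 -m pendant '[[0.3,[0.001,0.001,0.025],[0,0,0]],[0.3,[0,0,0.025],[0,0,0]],[0.3,[0,0,0.025],[0,0,0]],[0.3,[0,0,0.02],[0,0,0]],[0.3,[0,0,0.008],[0,0,0]],[0.3,[0,0,0],[0,0,0]]]'
python3 - <<'E'
from h import *
cur();d=snap('wrist','w2.png')
d=pickle=None
import pickle as p
b=p.load(open('w1.pkl','rb'))
c=[ray(b,470+x/8,55+y/8,83.5) for x,y in ((235,50),(105,185),(275,390),(405,265))]
c=np.array(c);print(c.round(1),c.mean(0),np.linalg.norm(c[1:]-c[:-1],axis=1)); e=(c[0]+c[1]-c[2]-c[3]);print(np.degrees(np.arctan2(e[1],e[0])))
E
```

```text
time: 3.58
ee_pos: [494.1, 155.5, 38.0]
orientation: [0.289, 0.957, 0.0, 0.0]
force: [0.4, 0.7, 0.1]
finger_gap: 0.693
t 3.58 pos [494.1 155.5  38. ] psi 146.4 z [ 3.e-04  1.e-04 -1.e+00] F [0.4 0.7 0.1] M [-0.06  0.05  0.04] gap 0.693 q [ 0.15  0.39 -0.43  0.75  0.    0.73]
[[470.8 303.4  83.5]
 [474.2 291.2  83.5]
 [495.8 296.2  83.5]
 [492.7 308.4  83.5]] [483.37037576 299.78612573  83.5       ] [12.74339356 22.21402426 12.61548471]
-167.10414142393202
```

View pics/w2.png

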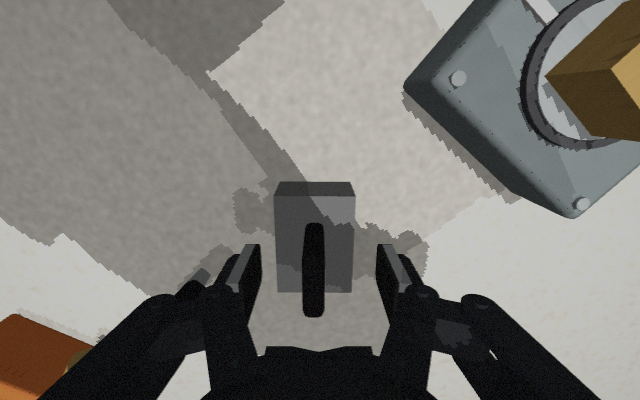

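```bash
python3 -m pendant '[[0.3,[0.0005,-0.0015,0.001],[0,0,0]],[0.3,[0,0,0],[0,0,0]]]'
python3 - <<'E'
from h import *
cur();d=snap('wrist','w3.png')
W=d['W'];w=W[180:330,295:335].reshape(-1,3);w=w[(w[:,2]>60)&(w[:,2]<80)]
print(len(w),w.mean(0).round(1),cv2.minAreaRect(w[:,:2].astype(np.float32)))
E
```

```text
time: 3.88
ee_pos: [492.7, 154.4, 36.9]
orientation: [0.289, 0.957, 0.0, 0.0]
force: [0.7, -0.8, 0.7]
finger_gap: 0.704
t 3.88 pos [492.7 154.4  36.9] psi 146.4 z [ 6.e-04  1.e-04 -1.e+00] F [ 0.7 -0.8  0.7] M [-0.05 -0.01  0.01] gap 0.704 q [ 0.15  0.39 -0.43  0.75  0.    0.73]
1589 [490.5 156.6  69.5] ((492.9162292480469, 155.03314208984375), (9.949831008911133, 32.32497024536133), 56.39152145385742)
```

```bash
python3 -m pendant '[[0.6,[0,0.0005,0],[0,0,0]],[1,[0,0,0],[0,0,0]],[1,[0,0,0],[0,0,0]],[1,[0,0,0],[0,0,0]],[1,[0,0,0],[0,0,0]],[1,[0,0,0],[0,0,0]]]'
python3 -c "
from h import *
cur()"
```

```text
time: 4.68
ee_pos: [492.9, 154.9, 36.6]
orientation: [0.289, 0.957, 0.0, 0.0]
force: [-0.5, 1.1, 4.6]
finger_gap: 0.107
t 4.67 pos [492.9 154.9  36.6] psi 146.4 z [ 1.e-04  1.e-04 -1.e+00] F [-0.5  1.1  4.6] M [0.01 0.19 0.06] gap 0.107 q [ 0.15  0.39 -0.43  0.75  0.    0.73]
```

```bash
python3 -m pendant '[[1,[0,0,-0.005],[0,0,0]],[1,[0,0,-0.01],[0,0,0]],[1,[0,0,-0.02],[0,0,0]],[1,[0,0,-0.03],[0,0,0]],[1,[0,0,-0.03],[0,0,0]],[1,[0,0,0],[0,0,0]]]'
python3 - <<'E'
from h import *
T=cur();d=snap('wrist','w4.png')
W=d['W'];T0=T
L=(W-T0[1])@T0[0]
import numpy as np
w=L[100:380,270:370].reshape(-1,3);w=w[(w[:,2]<-20)&(w[:,2]>-45)&(abs(w[:,0])<40)&(abs(w[:,1])<8)]
print(len(w)and w.mean(0).round(1)); print(cv2.minAreaRect(w[:,:2].astype(np.float32)),np.median(w[:,2]))
plan(T,[483.4,299.5,132],down(192.9),8)
E
```

```text
time: 5.42
ee_pos: [494.0, 155.0, 133.8]
orientation: [0.289, 0.957, 0.001, 0.002]
force: [-0.3, 0.3, -1.2]
finger_gap: 0.107
t 5.42 pos [494.  155.  133.8] psi 146.4 z [ 3.9e-03  6.0e-04 -1.0e+00] F [-0.3  0.3 -1.2] M [ 0.04 -0.02  0.03] gap 0.107 q [ 0.15  0.3  -0.27  1.    0.    0.73]
[  4.    0.7 -33.6]
((0.1253337860107422, 1.459355354309082), (15.892843246459961, 32.018157958984375), 81.9187240600586) -33.98602280779903
8 rows of d(m) [0.0056, 0.0178, 0.0002] w [0.0002, 0.0005, -0.1014] mm/row 18.6 deg/row 5.8
```

View pics/w4.png

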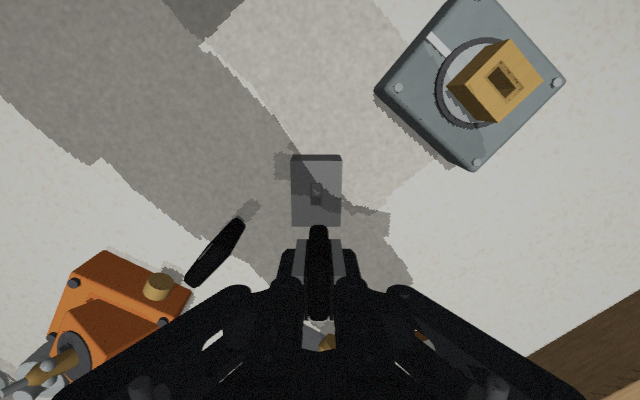

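```bash
python3 -m pendant '[[1,[0.0056,0.0178,0],[0,0,-0.102]],[1,[0.0056,0.0178,0],[0,0,-0.102]],[1,[0.0056,0.0178,0],[0,0,-0.102]],[1,[0.0056,0.0178,0],[0,0,-0.102]],[1,[0.0056,0.0178,0],[0,0,-0.102]],[1,[0.0056,0.0178,0],[0,0,-0.102]],[1,[0.0056,0.0178,0],[0,0,-0.102]],[1,[0.0056,0.0178,0],[0,0,-0.102]]]'
python3 -m pendant '[[1,[0,0,0],[0,0,0]],[1,[0,0,0],[0,0,0]]]'
python3 - <<'E'
from h import *
T=cur();d=snap('wrist','w5.png')
d=snap('scene','s5.png')
a=cv2.imread('pics/s5.png');cv2.imwrite('pics/s5z.png',cv2.resize(a[120:250,400:540],None,fx=4,fy=4))
plan(T,[483.4,299.5,112],down(193.2),1)
E
```

```text
time: 6.48
ee_pos: [481.2, 300.0, 130.5]
orientation: [-0.116, 0.993, -0.0, -0.001]
force: [-0.8, -0.1, -0.7]
finger_gap: 0.111
time: 6.72
ee_pos: [481.7, 299.2, 131.0]
orientation: [-0.114, 0.993, -0.0, -0.0]
force: [-0.3, -0.5, -0.8]
finger_gap: 0.108
t 6.72 pos [481.7 299.2 131. ] psi -166.9 z [-8.e-04 -5.e-04 -1.e+00] F [-0.3 -0.5 -0.8] M [-0.04  0.09 -0.02] gap 0.108 q [ 0.41  0.38 -0.15  1.04 -0.    0.18]
1 rows of d(m) [-0.0017, -0.0001, 0.019] w [-0.0003, -0.0009, -0.002] mm/row 19.0 deg/row 0.1
```

View pics/w5.png

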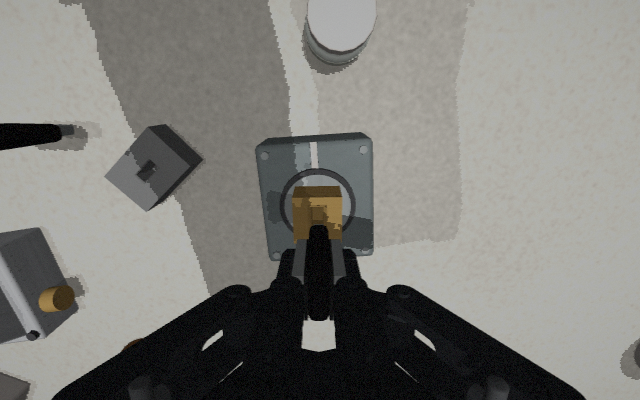

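View pics/s5z.png

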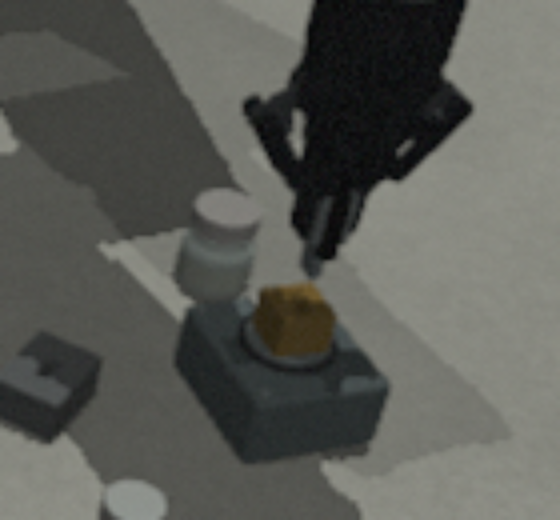

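```bash
python3 -m pendant '[[1,[-0.0017,0,0.008],[0,0,0]],[1,[0,0,0.008],[0,0,0]],[1,[0,0,0.004],[0,0,0]],[1,[0,0,0],[0,0,0]]]'
python3 -c "
from h import *
cur()"
```

```text
time: 7.32
ee_pos: [483.3, 299.9, 111.1]
orientation: [-0.115, 0.993, -0.0, -0.0]
force: [-0.2, -0.1, 0.3]
finger_gap: 0.112
t 7.33 pos [483.3 299.9 111.1] psi -166.8 z [-7.e-04 -3.e-04 -1.e+00] F [-0.2 -0.1  0.3] M [-0.04 -0.05  0.02] gap 0.112 q [ 0.41  0.4  -0.18  0.99  0.    0.18]
```

```bash
python3 -m pendant '[[1,[0,0,0.004],[0,0,0]],[1,[0,0,0.004],[0,0,0]],[1,[0,0,0],[0,0,0]]]'
python3 -c "
from h import *
cur()"
```

```text
time: 7.7
ee_pos: [482.9, 299.8, 103.1]
orientation: [-0.115, 0.993, -0.0, -0.001]
force: [-1.3, -1.9, -2.4]
finger_gap: 0.106
t 7.7 pos [482.9 299.8 103.1] psi -166.8 z [-1.1e-03 -6.0e-04 -1.0e+00] F [-1.3 -1.9 -2.4] M [-0.33  0.36  0.04] gap 0.106 q [ 0.41  0.4  -0.19  0.97 -0.    0.18]
```

```bash
python3 -m pendant '[[1,[0,0,0.004],[0,0,0]],[1,[0,0,0.004],[0,0,0]],[1,[0,0,0.003],[0,0,0]],[1,[0,0,0],[0,0,0]]]'
python3 -c "
from h import *
cur()"
```

```text
time: 8.2
ee_pos: [482.9, 299.8, 92.0]
orientation: [-0.115, 0.993, -0.0, -0.001]
force: [-2.3, -2.3, -4.2]
finger_gap: 0.107
t 8.2 pos [482.9 299.8  92. ] psi -166.8 z [-1.2e-03 -6.0e-04 -1.0e+00] F [-2.3 -2.3 -4.2] M [-0.53  0.71  0.02] gap 0.107 q [ 0.41  0.41 -0.21  0.95 -0.    0.18]
```

```bash
python3 -m pendant '[[1,[0,0,0.002],[0,0,0]],[1,[0,0,0.001],[0,0,0]],[1,[0,0,0.001],[0,0,0]],[1,[0,0,0],[0,0,0]]]'
python3 -c "
from h import *
cur()"
```

```text
time: 8.7
ee_pos: [483.1, 299.8, 89.5]
orientation: [-0.115, 0.993, -0.0, 0.0]
force: [-10.5, -5.0, 17.4]
finger_gap: 0.106
t 8.7 pos [483.1 299.8  89.5] psi -166.8 z [ 1.e-04 -1.e-04 -1.e+00] F [-10.5  -5.   17.4] M [-1.26  2.15  0.01] gap 0.106 q [ 0.41  0.42 -0.22  0.94 -0.    0.18]
```

```bash
python3 -m pendant '[[1,[0.0004,0.0001,-0.0006],[0,0,0]],[1,[0,0,0],[0,0,0.1]],[1,[0,0,0],[0,0,0.1]],[1,[0,0,0],[0,0,0.1]],[1,[0,0,0],[0,0,0]]]'
python3 -c "
from h import *
cur()"
```

```text
time: 9.32
ee_pos: [483.3, 299.6, 89.5]
orientation: [0.036, 0.999, -0.0, 0.0]
force: [-4.6, -7.0, 7.7]
finger_gap: 0.108
t 9.32 pos [483.3 299.6  89.5] psi 175.9 z [ 7.e-04 -9.e-04 -1.e+00] F [-4.6 -7.   7.7] M [-1.37  0.86 -0.02] gap 0.108 q [ 0.41  0.41 -0.22  0.94 -0.    0.48]
```

```bash
python3 -m pendant '[[1,[0,0,0],[0,0,0.12]],[1,[0,0,0],[0,0,0.12]],[1,[0,0,0],[0,0,0.12]],[1,[0,0,0],[0,0,0.12]],[1,[0,0,0],[0,0,0.12]],[1,[0,0,0],[0,0,0.12]],[1,[0,0,0],[0,0,0.12]],[1,[0,0,0],[0,0,0]]]'
python3 -c "
from h import *
cur()"
```

```text
time: 10.32
ee_pos: [483.3, 298.6, 89.5]
orientation: [0.441, 0.898, -0.001, 0.001]
force: [-4.1, -13.5, 10.1]
finger_gap: 0.106
t 10.32 pos [483.3 298.6  89.5] psi 127.7 z [ 9.e-04 -3.e-03 -1.e+00] F [ -4.1 -13.5  10.1] M [-2.82  0.82  0.  ] gap 0.106 q [ 0.41  0.41 -0.22  0.94 -0.    1.32]
```

```bash
python3 -m pendant '[[1,[-0.0005,-0.0004,0],[0,0,0.1]],[1,[0,0,0],[0,0,0.08]],[1,[0,0,0],[0,0,0]]]'
python3 -c "
from h import *
cur()"
python3 -m pendant '[[1,[0,0,0],[0,0,0.06]],[1,[0,0,0],[0,0,0]]]'
python3 -c "
from h import *
cur()"
python3 -m pendant '[[1,[0,0,0],[0,0,0.06]],[1,[0,0,0],[0,0,0]]]'
python3 -c "
from h import *
cur()"
```

```text
time: 10.7
ee_pos: [483.2, 298.4, 89.5]
orientation: [0.519, 0.855, -0.001, 0.001]
force: [-4.3, -9.9, 9.8]
finger_gap: 0.106
t 10.7 pos [483.2 298.4  89.5] psi 117.5 z [ 7.0e-04 -2.1e-03 -1.0e+00] F [-4.3 -9.9  9.8] M [-2.2   0.95  0.05] gap 0.106 q [ 0.41  0.41 -0.22  0.94 -0.    1.5 ]
time: 10.95
ee_pos: [483.1, 298.4, 89.5]
orientation: [0.544, 0.839, -0.001, 0.001]
force: [-4.3, -11.2, 9.3]
finger_gap: 0.105
t 10.95 pos [483.1 298.4  89.5] psi 114.0 z [ 7.0e-04 -2.2e-03 -1.0e+00] F [ -4.3 -11.2   9.3] M [-2.28  0.94 -0.03] gap 0.105 q [ 0.41  0.41 -0.22  0.94 -0.    1.56]
time: 11.2
ee_pos: [483.0, 298.4, 89.5]
orientation: [0.569, 0.822, -0.001, 0.001]
force: [-5.7, -10.4, 9.9]
finger_gap: 0.105
t 11.2 pos [483.  298.4  89.5] psi 110.6 z [ 4.0e-04 -2.2e-03 -1.0e+00] F [ -5.7 -10.4   9.9] M [-2.26  1.17  0.02] gap 0.105 q [ 0.41  0.41 -0.22  0.94 -0.    1.62]
```

```bash
python3 -m pendant '[[1,[0,0,0],[0,0,0.05]],[1,[0,0,0],[0,0,0]]]'
python3 -c "
from h import *
cur()"
python3 -m pendant '[[1,[0,0,0],[0,0,0.05]],[1,[0,0,0],[0,0,0]]]'
python3 -c "
from h import *
cur();snap('wrist','w6.png')"
```

```text
time: 11.45
ee_pos: [482.7, 298.4, 89.5]
orientation: [0.59, 0.808, -0.001, 0.001]
force: [-6.6, -11.2, 11.0]
finger_gap: 0.109
t 11.45 pos [482.7 298.4  89.5] psi 107.8 z [-1.0e-04 -2.1e-03 -1.0e+00] F [ -6.6 -11.2  11. ] M [-2.28  1.46  0.06] gap 0.109 q [ 0.41  0.41 -0.22  0.94 -0.    1.67]
time: 11.7
ee_pos: [482.5, 298.4, 89.5]
orientation: [0.609, 0.793, -0.001, 0.0]
force: [-7.4, -10.9, 11.4]
finger_gap: 0.106
t 11.7 pos [482.5 298.4  89.5] psi 104.9 z [-5.e-04 -2.e-03 -1.e+00] F [ -7.4 -10.9  11.4] M [-2.15  1.73  0.04] gap 0.106 q [ 0.41  0.41 -0.22  0.94 -0.    1.72]
```

View pics/w6.png

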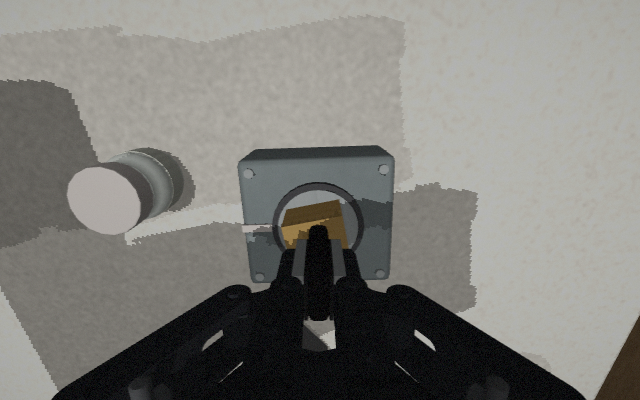

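The picture shows the barrel (about 285–345, 205–250) tilted some 10° against the key head, so the play looks used up. I'll measure its angle.

Run:
```python
from h import *
cur();d=snap('wrist','w7.png')
W=d['W']
for (z0,z1,n,u0,u1,v0,v1) in ((80,87,'barrel',275,355,195,250),(45,56,'box',235,400,150,285)):
    m=np.zeros(W.shape[:2],np.uint8);s=W[v0:v1,u0:u1,2];m[v0:v1,u0:u1]=((s>z0)&(s<z1))
    w=W[m>0]; print(n,len(w),cv2.minAreaRect(w[:,:2].astype(np.float32)),w[:,2].mean())
# barrel: per column top edge
h=cv2.cvtColor(d['image'],cv2.COLOR_RGB2HSV)
p=[]
for u in range(288,340):
    c=[v for v in range(200,250) if 80<W[v,u,2]<87]
    if c: p.append(W[c[0],u])
p=np.array(p);f=cv2.fitLine(p[:,:2].astype(np.float32),cv2.DIST_HUBER,0,.01,.01).ravel();print('far edge',np.degrees(np.arctan2(f[1],f[0])),len(p))
```

```text
t 11.75 pos [482.5 298.4  89.5] psi 104.9 z [-5.e-04 -2.e-03 -1.e+00] F [ -8.5 -10.   12.5] M [-2.17  1.78  0.09] gap 0.109 q [ 0.41  0.41 -0.22  0.94 -0.    1.72]
barrel 1189 ((479.85400390625, 305.5709533691406), (34.14004898071289, 20.612396240234375), 26.399158477783203) 83.63605503686891
box 12624 ((483.0492858886719, 299.5986328125), (100.5867919921875, 89.6039810180664), 16.751930236816406) 51.4035515217331
far edge 26.729824 52
```

```bash
python3 -m pendant '[[1,[0,0,0],[0,0,-0.04]],[0.8,[0,0,0],[0,0,0]],[0.5,[0,0,0],[0,0,0]],[0.4,[0,0,0],[0,0,0]],[0.4,[0,0,0],[0,0,0]]]'
python3 - <<'E'
from h import *
T=cur();d=snap('wrist','w8.png')
E
```

```text
time: 12.42
ee_pos: [483.2, 299.5, 89.1]
orientation: [0.593, 0.805, 0.0, 0.0]
force: [-0.5, 0.6, -1.2]
finger_gap: 0.598
t 12.43 pos [483.2 299.5  89.1] psi 107.2 z [ 2.e-04  2.e-04 -1.e+00] F [-0.5  0.6 -1.2] M [-0.  0.  0.] gap 0.598 q [ 0.41  0.42 -0.22  0.94  0.    1.68]
```

View pics/w8.png

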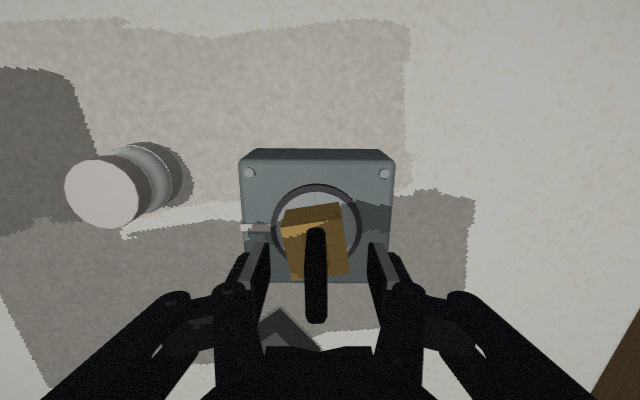

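```bash
python3 -m pendant '[[0.35,[0,0,-0.015],[0,0,0]],[0.3,[0,0,-0.03],[0,0,0]],[0.3,[0,0,-0.045],[0,0,0]],[0.3,[0,0,-0.045],[0,0,0]],[0.3,[0,0,0],[0,0,0]]]'
python3 - <<'E'
from h import *
T=cur();d=snap('wrist','w9.png')
W=d['W']
w=W[(abs(W[...,0]-483)<40)&(abs(W[...,1]-299)<40)]
for z0,z1 in((110,130),(79,90)):
    k=w[(w[:,2]>z0)&(w[:,2]<z1)];print(len(k),cv2.minAreaRect(k[:,:2].astype(np.float32)),np.median(k[:,2]))
plan(T,[590,0,225],down(202.3),10)
E
```

```text
time: 13.1
ee_pos: [484.3, 300.0, 228.2]
orientation: [0.593, 0.805, 0.003, 0.002]
force: [0.5, 0.2, -1.1]
finger_gap: 0.7
t 13.1 pos [484.3 300.  228.2] psi 107.2 z [ 0.0057  0.0025 -1.    ] F [ 0.5  0.2 -1.1] M [0.08 0.02 0.02] gap 0.7 q [0.41 0.34 0.05 1.28 0.   1.68]
400 ((483.16534423828125, 299.21661376953125), (9.710046768188477, 31.30930519104004), 17.09477424621582) 123.35658750082452
821 ((483.22637939453125, 299.22698974609375), (33.99979019165039, 34.53542709350586), 26.27359390258789) 83.88933571084391
10 rows of d(m) [-0.0271, -0.0233, 0.0003] w [0.0005, 0.0005, -0.1659] mm/row 35.7 deg/row 9.5
```

View pics/w9.png

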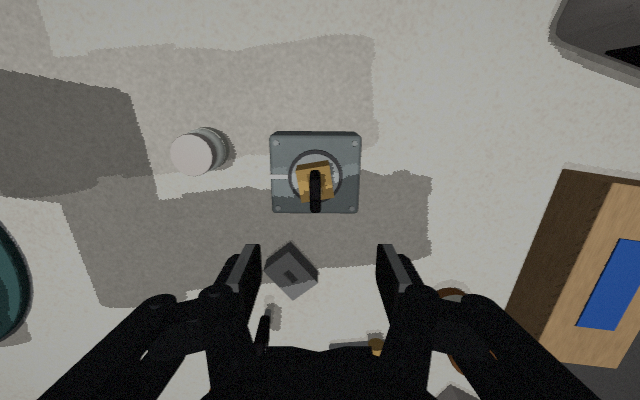

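Key head top is 39.5 mm above the barrel top (seated); barrel at ~1.40 rad (stop). On to the nipple block.

```bash
python3 -m pendant '[[0.3,[-0.027,-0.0233,0],[0,0,-0.166]],[0.3,[-0.027,-0.0233,0],[0,0,-0.166]],[0.3,[-0.027,-0.0233,0],[0,0,-0.166]],[0.3,[-0.027,-0.0233,0],[0,0,-0.166]],[0.3,[-0.027,-0.0233,0],[0,0,-0.166]],[0.3,[-0.027,-0.0233,0],[0,0,-0.166]],[0.3,[-0.027,-0.0233,0],[0,0,-0.166]],[0.3,[-0.027,-0.0233,0],[0,0,-0.166]]]'
python3 -m pendant '[[0.3,[-0.027,-0.0233,0],[0,0,-0.166]],[0.3,[-0.027,-0.0233,0],[0,0,-0.166]],[0.3,[0,0,0],[0,0,0]],[0.3,[0,0,0],[0,0,0]]]'
python3 - <<'E'
from h import *
import pickle
T=cur();d=snap('wrist','w10.png');pickle.dump(d,open('w10.pkl','wb'))
E
```

```text
time: 14.15
ee_pos: [527.8, 37.0, 223.7]
orientation: [-0.032, 1.0, 0.0, -0.001]
force: [0.1, -0.1, 0.1]
finger_gap: 0.697
time: 14.65
ee_pos: [587.0, -0.1, 223.5]
orientation: [-0.193, 0.981, 0.0, -0.001]
force: [-1.0, 0.2, 0.6]
finger_gap: 0.702
t 14.65 pos [ 5.870e+02 -1.000e-01  2.235e+02] psi -157.7 z [-1.4e-03  3.0e-04 -1.0e+00] F [-1.   0.2  0.6] M [ 0.    0.01 -0.01] gap 0.702 q [-0.14  0.37  0.1   1.29  0.   -0.53]
```

View pics/w10.png

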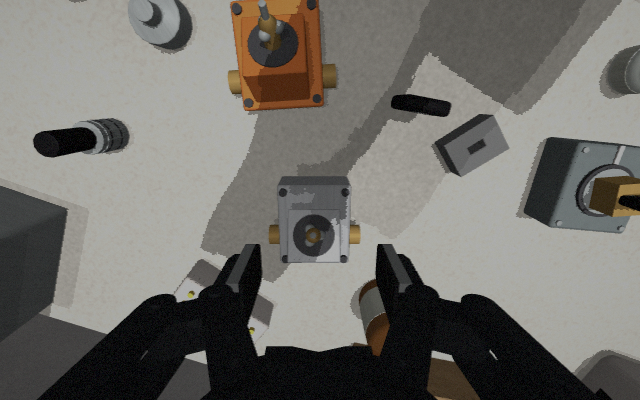

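```bash
cat > nip.py <<'E'
from h import *
import pickle,sys
d=pickle.load(open(sys.argv[1],'rb'));W=d['W']
near=(abs(W[...,0]-645)<75)&(abs(W[...,1]-16)<75)
w=W[near&(W[...,2]>40)&(W[...,2]<51)]; h=np.median(w[:,2]); w=w[abs(w[:,2]-h)<1.5]
r=cv2.minAreaRect(w[:,:2].astype(np.float32)); print('base',h,len(w),r)
a=r[2] if r[1][0]>r[1][1] else r[2]-90
print('yaw',a)
c=np.array(r[0]);ca,sa=np.cos(np.radians(a)),np.sin(np.radians(a));B=np.array([[ca,sa],[-sa,ca]])
L=W.copy();L[...,:2]=(W[...,:2]-c)@B.T
# tilted face: initial expected normal
n=np.array([-np.sin(np.radians(25)),0,np.cos(np.radians(25))])
m0=near&(W[...,2]>58)&(W[...,2]<100)
P=L[m0]; s=P@n; hist,e=np.histogram(s,bins=np.arange(40,130,1)); off=e[hist.argmax()]+.5; print('off',off,hist.max())
for k in range(4):
    q=P[abs(P@n-off)<(2 if k<2 else 1.2)]; mu=q.mean(0); n=np.linalg.svd(q-mu)[2][2]; n*=np.sign(n[2]); off=mu@n
print('n local',n,'tilt',np.degrees(np.arccos(n[2])),'azim',np.degrees(np.arctan2(n[1],n[0])),len(q))
nw=np.array([*(B.T@n[:2]),n[2]]);print('n world',nw)
# face rect in plane coords
ey=np.cross(n,[1,0,0]);ey/=np.linalg.norm(ey);ex=np.cross(ey,n)
E=np.stack([(q-mu)@ex,(q-mu)@ey],1)
rr=cv2.minAreaRect(E.astype(np.float32));print('face',rr)
f=mu+ex*rr[0][0]+ey*rr[0][1];fw=np.array([*(B.T@f[:2]+c),f[2]]);print('seat local',f,'world',fw)
# nipple points: above plane
k=P0=L[near]; t=(k-f)@n; k=k[(t>4)&(t<48)]; t=(k-f)@n
rad=np.stack([(k-f)@ex,(k-f)@ey],1)
for lo,hi in((4,14),(16,24),(24,32),(33,46)):
    g=rad[(t>lo)&(t<hi)&(np.hypot(*rad.T)<20)]
    if len(g)>3: print(lo,hi,len(g),g.mean(0).round(2),g.min(0).round(1),g.max(0).round(1))
E
python3 nip.py w10.pkl; python3 nip.py top0.pkl
```

```text
base 45.85919398526448 2397 ((645.7815551757812, 19.10757064819336), (98.50300598144531, 82.94239807128906), 22.221134185791016)
yaw 22.221134185791016
off 75.5 767
n local [-0.42345798 -0.00292757  0.90591102] tilt 25.053737427615893 azim -179.60389346863707 1737
n world [-0.39090109 -0.16285444  0.90591102]
face ((0.05333137512207031, 0.08831024169921875), (54.45349884033203, 54.30833053588867), 0.09846493601799011)
seat local [-4.75597212 -0.14734516 81.38778059] world [641.43452696  17.17254427  81.38778059]
16 24 109 [ 0.07 -0.1 ] [-10.6  -8. ] [10.9 11.7]
24 32 163 [0.06 0.39] [-8.5 -6.7] [7.9 9.7]
33 46 31 [0.31 0.1 ] [-2.5 -2.3] [2.8 3.1]
base 44.96285862041259 245 ((645.64501953125, 18.730144500732422), (98.71821594238281, 83.21449279785156), 22.5433292388916)
yaw 22.5433292388916
off 74.5 62
n local [-0.42250706  0.00699156  0.90633267] tilt 24.99662681727836 azim 179.05196838976607 129
n world [-0.39290368 -0.15552427  0.90633267]
face ((0.3447723388671875, -0.2924537658691406), (55.0823974609375, 55.4134635925293), 89.39336395263672)
seat local [-4.2723842   0.08730334 80.68659401] world [641.66561824  17.1728218   80.68659401]
4 14 15 [-2.07 -1.88] [-19.3 -17.4] [15.3 14.2]
16 24 16 [ 0.35 -0.35] [-11.4  -8.4] [ 9.7 10.7]
24 32 18 [ 1.71 -0.05] [-4.1 -6.4] [7.2 9.1]
33 46 5 [ 1.16 -0.34] [-1.3 -2.2] [2.4 2. ]
```

Run:
```python
from h import *
import pickle
d=pickle.load(open('w10.pkl','rb'));W=d['W']
w=W[(abs(W[...,0]-642)<40)&(abs(W[...,1]+243)<40)&(W[...,2]>90)&(W[...,2]<102)]
print(len(w),np.median(w[:,2]),cv2.minEnclosingCircle(w[:,:2].astype(np.float32)))
T=cur();plan(T,[642.3,-243,150],down(202.3),6)
```

```text
646 95.64136642299655 ((643.9935913085938, -242.98724365234375), 12.840299606323242)
t 14.7 pos [5.869e+02 1.000e-01 2.239e+02] psi -157.7 z [-9.e-04  2.e-04 -1.e+00] F [-0.1 -0.1 -0.4] M [ 0.04  0.01 -0.02] gap 0.701 q [-0.14  0.37  0.1   1.29  0.   -0.53]
6 rows of d(m) [0.0068, -0.041, 0.0123] w [0.0001, -0.0001, -0.0] mm/row 43.3 deg/row 0.0
```

```bash
python3 -m pendant '[[0.3,[0.0068,-0.041,0.0123],[0,0,0]],[0.3,[0.0068,-0.041,0.0123],[0,0,0]],[0.3,[0.0068,-0.041,0.0123],[0,0,0]],[0.3,[0.0068,-0.041,0.0123],[0,0,0]],[0.3,[0.0068,-0.041,0.0123],[0,0,0]],[0.3,[0.0068,-0.041,0.0123],[0,0,0]],[0.3,[0,0,0],[0,0,0]],[0.3,[0,0,0],[0,0,0]]]'
python3 - <<'E'
from h import *
T=cur();d=snap('wrist','w11.png');W=d['W']
for z0,z1 in ((90,102),(38,50)):
    w=W[(abs(W[...,0]-642)<40)&(abs(W[...,1]+243)<40)&(W[...,2]>z0)&(W[...,2]<z1)]
    print(len(w),np.median(w[:,2]),cv2.minEnclosingCircle(w[:,:2].astype(np.float32)))
E
```

```text
time: 15.7
ee_pos: [643.2, -242.4, 150.6]
orientation: [-0.194, 0.981, 0.0, -0.0]
force: [-0.1, -0.6, 0.1]
finger_gap: 0.7
t 15.7 pos [ 643.2 -242.4  150.6] psi -157.7 z [-1.e-04  3.e-04 -1.e+00] F [-0.1 -0.6  0.1] M [ 0.04 -0.02  0.05] gap 0.7 q [-0.48  0.58  0.25  1.24  0.   -0.87]
829 95.75746358842144 ((643.6383666992188, -243.42965698242188), 12.029021263122559)
563 45.79667346428309 ((643.032470703125, -243.69956970214844), 18.190032958984375)
```

View pics/w11.png

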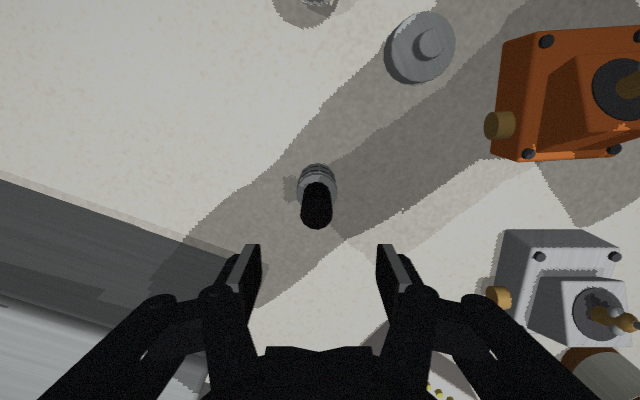

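Run:
```python
from h import *
import pickle
T=cur()
for f in ('top0.pkl','w10.pkl'):
    W=pickle.load(open(f,'rb'))['W'].reshape(-1,3)
    w=W[(W[:,2]>35)&(W[:,2]<190)&(np.hypot(W[:,0]-643.4,W[:,1]+243.5)>25)&(np.hypot(W[:,0]-643.4,W[:,1]+243.5)<120)]
    r=np.hypot(w[:,0]-643.4,w[:,1]+243.5);i=r.argsort()[:3];print(w[i].round(0),r[i])
plan(T,[643.4,-243.5,50],down(202.3),5)
```

```text
t 15.75 pos [ 643.4 -242.2  150.9] psi -157.6 z [ 3.e-04  1.e-04 -1.e+00] F [-0.6  0.7 -1.4] M [ 0.06  0.01 -0.01] gap 0.705 q [-0.48  0.58  0.25  1.24  0.   -0.87]
[[ 756. -278.  135.]
 [ 756. -277.  141.]
 [ 755. -281.  136.]] [117.54843565 117.93634108 118.02397666]
[] []
5 rows of d(m) [0.0001, -0.0002, 0.0202] w [-0.0, 0.0001, 0.0003] mm/row 20.2 deg/row 0.0
```

```bash
python3 -m pendant '[[0.3,[0.0003,-0.001,0.025],[0,0,0]],[0.3,[0,0,0.025],[0,0,0]],[0.3,[0,0,0.025],[0,0,0]],[0.3,[0,0,0.02],[0,0,0]],[0.3,[0,0,0.006],[0,0,0]],[0.3,[0,0,0],[0,0,0]],[0.3,[0,0,0],[0,0,0]]]'
python3 - <<'E'
from h import *
T=cur();d=snap('wrist','w12.png');W=d['W']
w=W[(abs(W[...,0]-643)<18)&(abs(W[...,1]+243)<18)&(W[...,2]>90)&(W[...,2]<102)]
print(len(w),np.median(w[:,2]),cv2.minEnclosingCircle(w[:,:2].astype(np.float32)))
E
```

```text
time: 16.62
ee_pos: [644.1, -244.3, 50.4]
orientation: [-0.194, 0.981, -0.0, 0.001]
force: [0.7, -0.7, 0.0]
finger_gap: 0.696
t 16.62 pos [ 644.1 -244.3   50.4] psi -157.6 z [ 1.3e-03 -7.0e-04 -1.0e+00] F [ 0.7 -0.7  0. ] M [-0.02 -0.03  0.01] gap 0.696 q [-0.48  0.63  0.07  1.01  0.   -0.87]
2655 95.7235336831924 ((643.35791015625, -243.7542724609375), 12.06971263885498)
```

View pics/w12.png

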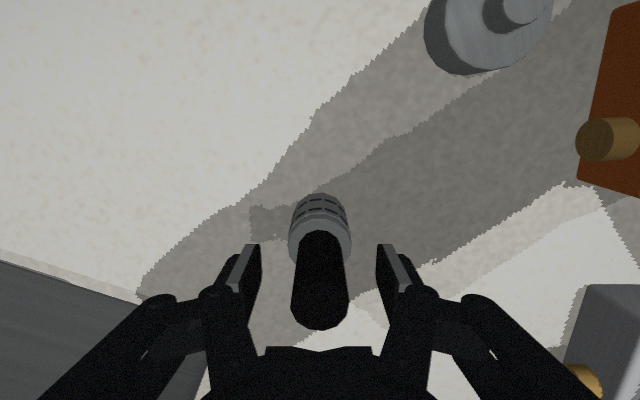

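```bash
python3 -m pendant '[[0.4,[0.0005,0.0007,0.0],[0,0,0]],[0.6,[0,0,0],[0,0,0]],[1,[0,0,0],[0,0,0]],[1,[0,0,0],[0,0,0]],[1,[0,0,0],[0,0,0]],[1,[0,0,0],[0,0,0]]]'
python3 -c "
from h import *
cur()"
```

```text
time: 17.42
ee_pos: [643.0, -244.0, 49.5]
orientation: [-0.194, 0.981, -0.0, 0.0]
force: [-0.3, 0.7, 5.9]
finger_gap: 0.27
t 17.43 pos [ 643.  -244.    49.5] psi -157.6 z [ 3.e-04 -2.e-04 -1.e+00] F [-0.3  0.7  5.9] M [-0.05  0.24  0.01] gap 0.27 q [-0.48  0.63  0.07  1.01 -0.   -0.87]
```

```bash
python3 -m pendant '[[1,[0,0,-0.01],[0,0,0]],[1,[0,0,-0.03],[0,0,0]],[1,[0,0,-0.04],[0,0,0]],[1,[0,0,-0.04],[0,0,0]],[1,[0,0,-0.03],[0,0,0]],[1,[0,0,0],[0,0,0]]]'
python3 - <<'E'
from h import *
T=cur()
from scipy.spatial.transform import Rotation
a=np.radians(22.35);t=np.radians(25)
n=np.array([-np.sin(t)*np.cos(a),-np.sin(t)*np.sin(a),np.cos(t)])
x=np.array([-np.cos(a)*np.cos(t),-np.sin(a)*np.cos(t),-np.sin(t)])
R=np.stack([x,np.cross(-n,x),-n],1);print(R.round(3))
plan(T,np.array([641.5,17.2,80.3])+n*(75+49.5)+.4*x,R,9)
E
```

```text
time: 18.18
ee_pos: [643.7, -244.2, 201.5]
orientation: [-0.194, 0.981, -0.001, 0.001]
force: [0.6, -0.1, -3.4]
finger_gap: 0.267
t 18.18 pos [ 643.7 -244.2  201.5] psi -157.6 z [ 0.0032 -0.0016 -1.    ] F [ 0.6 -0.1 -3.4] M [-0.04 -0.01 -0.01] gap 0.267 q [-0.48  0.56  0.36  1.36  0.   -0.87]
[[-0.838 -0.38   0.391]
 [-0.345  0.925  0.161]
 [-0.423  0.    -0.906]]
9 rows of d(m) [-0.0047, 0.027, 0.0019] w [-0.0003, -0.0482, 0.0001] mm/row 27.4 deg/row 2.8
```

```bash
python3 -m pendant '[[1,[-0.0047,0.027,0.0019],[0,-0.0482,0]],[1,[-0.0047,0.027,0.0019],[0,-0.0482,0]],[1,[-0.0047,0.027,0.0019],[0,-0.0482,0]],[1,[-0.0047,0.027,0.0019],[0,-0.0482,0]],[1,[-0.0047,0.027,0.0019],[0,-0.0482,0]],[1,[-0.0047,0.027,0.0019],[0,-0.0482,0]],[1,[-0.0047,0.027,0.0019],[0,-0.0482,0]],[1,[-0.0047,0.027,0.0019],[0,-0.0482,0]]]'
python3 -m pendant '[[1,[-0.0047,0.027,0.0019],[0,-0.0482,0]],[1,[0,0,0],[0,0,0]],[1,[0,0,0],[0,0,0]]]'
cat > al.py <<'E'
from h import *
T=cur()
a=np.radians(22.35);t=np.radians(25)
n=np.array([-np.sin(t)*np.cos(a),-np.sin(t)*np.sin(a),np.cos(t)])
x=np.array([-np.cos(a)*np.cos(t),-np.sin(a)*np.cos(t),-np.sin(t)])
R=np.stack([x,np.cross(-n,x),-n],1)
seat=np.array([641.5,17.2,80.3])
mouth=T[1]+T[0]@np.array([-.4,0,49.5])
r=R.T@(mouth-seat); print('mouth rel seat: lateral x,y',r[:2].round(2),'height',(-r[2]).round(2),'rot err',Rn.from_matrix(T[0].T@R).as_rotvec().round(4),'Ftool',(T[0].T@bot.sense()['force']).round(1))
E
python3 al.py
python3 - <<'E'
from h import *
snap('wrist','w13.png');snap('scene','s13.png')
a=cv2.imread('pics/s13.png');cv2.imwrite('pics/s13z.png',cv2.resize(a[140:290,280:430],None,fx=4,fy=4))
E
```

```text
time: 19.18
ee_pos: [596.0, -28.0, 189.2]
orientation: [-0.19, 0.963, 0.038, 0.188]
force: [0.5, -0.5, -2.3]
finger_gap: 0.265
time: 19.55
ee_pos: [591.4, -2.5, 190.0]
orientation: [-0.189, 0.958, 0.042, 0.21]
force: [0.8, -0.2, -2.3]
finger_gap: 0.27
t 19.55 pos [591.4  -2.5 190. ] psi -157.6 z [ 0.3875  0.1597 -0.9079] F [ 0.8 -0.2 -2.3] M [-0.22  0.48  0.01] gap 0.27 q [-0.27  0.15 -0.41  0.66  0.26 -0.61]
mouth rel seat: lateral x,y [2.21 0.88] height 72.67 rot err [ 0.0003 -0.0039  0.0001] Ftool [ 0.4 -0.5  2.3]
```

View pics/w13.png

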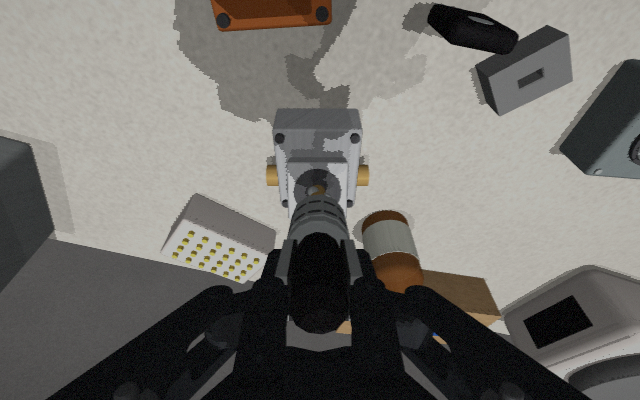

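View pics/s13z.png

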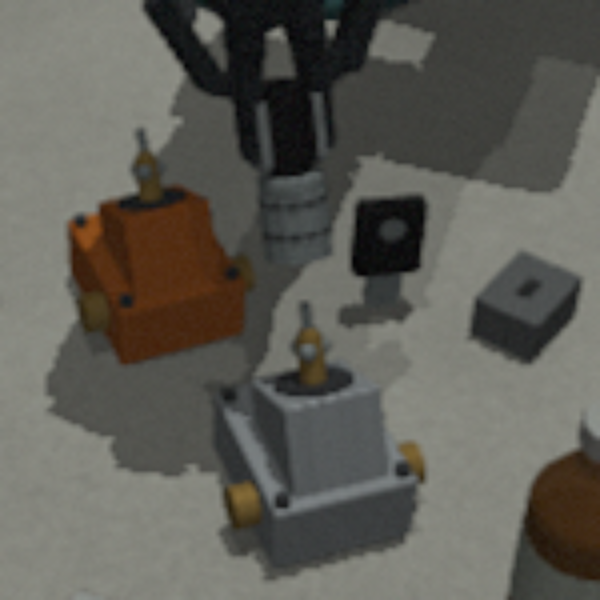

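```bash
python3 -m pendant '[[1,[-0.0022,-0.0009,0.005],[0,-0.004,0]],[1,[0,0,0.008],[0,0,0]],[1,[0,0,0.008],[0,0,0]],[1,[0,0,0],[0,0,0]],[1,[0,0,0],[0,0,0]]]'
python3 al.py
python3 - <<'E'
from h import *
T=cur(0);d=snap('wrist','w14.png');W=d['W'];L=(W-T[1])@T[0]
w=L[(L[...,2]<-40)&(L[...,2]>-52)&(np.hypot(L[...,0],L[...,1])<16)]
print('necktop',len(w),np.median(w[:,2]),cv2.minEnclosingCircle(w[:,:2].astype(np.float32)))
E
python3 - <<'E'
from h import *
snap('scene','s14.png')
a=cv2.imread('pics/s14.png');cv2.imwrite('pics/s14z.png',cv2.resize(a[170:260,320:390],None,fx=6,fy=6))
E
```

```text
time: 20.27
ee_pos: [602.0, 1.1, 172.5]
orientation: [-0.189, 0.958, 0.042, 0.213]
force: [0.8, -0.3, -2.3]
finger_gap: 0.264
t 20.27 pos [602.    1.1 172.5] psi -157.6 z [ 0.3919  0.1613 -0.9057] F [ 0.8 -0.3 -2.3] M [-0.22  0.5   0.03] gap 0.264 q [-0.26  0.18 -0.43  0.6   0.26 -0.6 ]
mouth rel seat: lateral x,y [-0.78  0.16] height 52.14 rot err [0.0002 0.0013 0.0002] Ftool [ 0.4 -0.6  2.4]
necktop 2886 -45.50218867856557 ((0.08642716705799103, 0.004675958771258593), 15.946015357971191)
```

View pics/s14z.png

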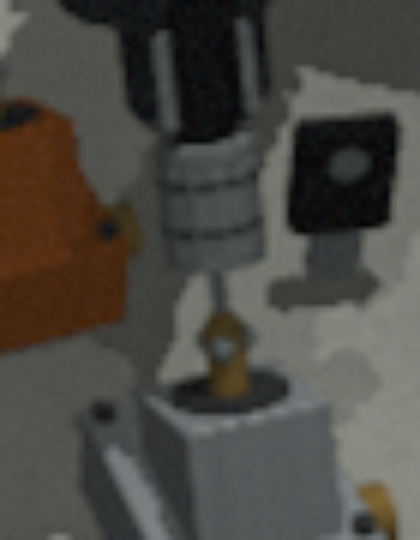

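View pics/w14.png

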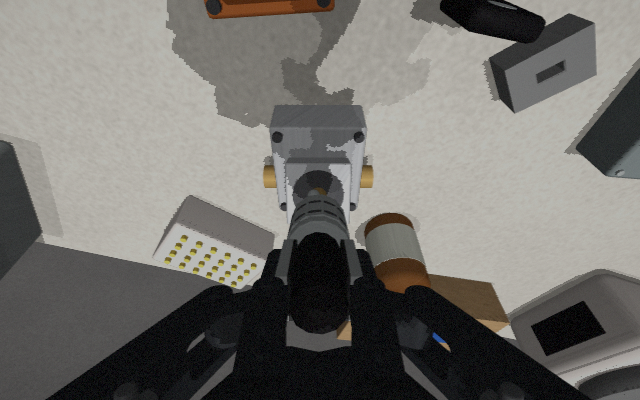

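```bash
python3 -m pendant '[[1,[0.0005,0,0.007],[0,0,0]],[1,[0,0,0.007],[0,0,0]],[1,[0,0,0.006],[0,0,0]],[1,[0,0,0],[0,0,0]]]'
python3 al.py
python3 -m pendant '[[1,[0,0,0.005],[0,0,0]],[1,[0,0,0.005],[0,0,0]],[1,[0,0,0],[0,0,0]]]'
python3 al.py
```

```text
time: 20.88
ee_pos: [609.3, 4.3, 153.6]
orientation: [-0.189, 0.958, 0.042, 0.213]
force: [-0.4, 0.7, -2.6]
finger_gap: 0.266
t 20.88 pos [609.3   4.3 153.6] psi -157.6 z [ 0.3912  0.1615 -0.906 ] F [-0.4  0.7 -2.6] M [-0.16  0.5   0.03] gap 0.266 q [-0.25  0.21 -0.45  0.55  0.26 -0.59]
mouth rel seat: lateral x,y [0.05 0.33] height 31.55 rot err [0.0006 0.0007 0.0001] Ftool [1.2 0.8 2.3]
time: 21.25
ee_pos: [613.3, 5.8, 144.7]
orientation: [-0.189, 0.958, 0.042, 0.213]
force: [-0.1, 0.8, -1.9]
finger_gap: 0.27
t 21.25 pos [613.3   5.8 144.7] psi -157.6 z [ 0.3915  0.1615 -0.9059] F [-0.1  0.8 -1.9] M [-0.2   0.55  0.02] gap 0.27 q [-0.24  0.22 -0.46  0.53  0.25 -0.59]
mouth rel seat: lateral x,y [-0.09  0.26] height 21.75 rot err [0.0005 0.001  0.    ] Ftool [0.6 0.7 1.8]
```

```bash
python3 -m pendant '[[1,[0,0,0.003],[0,0,0]],[1,[0,0,0.003],[0,0,0]],[1,[0,0,0.003],[0,0,0]],[1,[0,0,0],[0,0,0]]]'
python3 al.py
python3 -m pendant '[[1,[0,0,0.003],[0,0,0]],[1,[0,0,0.003],[0,0,0]],[1,[0,0,0],[0,0,0]]]'
python3 al.py
```

```text
time: 21.75
ee_pos: [616.8, 7.0, 136.8]
orientation: [-0.189, 0.958, 0.042, 0.213]
force: [1.1, -0.8, -5.1]
finger_gap: 0.265
t 21.75 pos [616.8   7.  136.8] psi -157.7 z [ 0.3918  0.1609 -0.9059] F [ 1.1 -0.8 -5.1] M [-0.68  0.64 -0.17] gap 0.265 q [-0.24  0.23 -0.47  0.51  0.25 -0.58]
mouth rel seat: lateral x,y [-0.11 -0.01] height 12.99 rot err [-0.0002  0.001  -0.0001] Ftool [ 1.5 -1.1  4.9]
time: 22.12
ee_pos: [619.2, 8.2, 131.1]
orientation: [-0.189, 0.958, 0.042, 0.213]
force: [1.3, -0.6, -6.0]
finger_gap: 0.267
t 22.12 pos [619.2   8.2 131.1] psi -157.6 z [ 0.3915  0.1614 -0.9059] F [ 1.3 -0.6 -6. ] M [-0.54  0.62 -0.16] gap 0.267 q [-0.23  0.24 -0.47  0.49  0.25 -0.58]
mouth rel seat: lateral x,y [-0.12  0.2 ] height 6.74 rot err [0.0004 0.001  0.    ] Ftool [ 1.7 -1.   5.8]
```

```bash
python3 -m pendant '[[1,[0,0,0.003],[0,0,0]],[1,[0,0,0.003],[0,0,0]],[1,[0,0,0],[0,0,0]]]'
python3 al.py
python3 -m pendant '[[1,[0,0,0.0015],[0,0,0]],[1,[0,0,0],[0,0,0]],[1,[0,0,0],[0,0,0]]]'
python3 al.py
```

```text
time: 22.5
ee_pos: [621.8, 9.1, 126.4]
orientation: [-0.189, 0.958, 0.042, 0.213]
force: [-5.9, -0.9, 4.7]
finger_gap: 0.267
t 22.5 pos [621.8   9.1 126.4] psi -157.6 z [ 0.3926  0.1613 -0.9055] F [-5.9 -0.9  4.7] M [-0.31  1.01  0.05] gap 0.267 q [-0.23  0.25 -0.47  0.48  0.25 -0.58]
mouth rel seat: lateral x,y [-0.7   0.02] height 1.25 rot err [-0.0001  0.002   0.0002] Ftool [ 3.2  1.4 -6.7]
time: 22.88
ee_pos: [622.4, 9.3, 125.4]
orientation: [-0.189, 0.958, 0.042, 0.213]
force: [-8.0, -1.6, 9.8]
finger_gap: 0.265
t 22.88 pos [622.4   9.3 125.4] psi -157.6 z [ 0.3929  0.1611 -0.9054] F [-8.  -1.6  9.8] M [-0.26  1.18  0.08] gap 0.265 q [-0.23  0.25 -0.48  0.48  0.25 -0.58]
mouth rel seat: lateral x,y [-0.81 -0.08] height 0.13 rot err [-0.0005  0.0023  0.0002] Ftool [  3.1   1.6 -12.2]
```

```bash
python3 -m pendant '[[1,[0,0,0.001],[0,0,0]],[1,[0,0,0],[0,0,0]],[1,[0,0,0],[0,0,0]]]'
python3 al.py
python3 -m pendant '[[1,[0,0,0.001],[0,0,0]],[1,[0,0,0],[0,0,0]],[1,[0,0,0],[0,0,0]]]'
python3 al.py
```

```text
time: 23.25
ee_pos: [622.5, 9.3, 125.4]
orientation: [-0.189, 0.957, 0.042, 0.214]
force: [-20.6, -5.9, 25.6]
finger_gap: 0.262
t 23.25 pos [622.5   9.3 125.4] psi -157.6 z [ 0.3936  0.1608 -0.9051] F [-20.6  -5.9  25.6] M [-0.2   2.29  0.32] gap 0.262 q [-0.23  0.25 -0.48  0.48  0.25 -0.57]
mouth rel seat: lateral x,y [-0.96 -0.12] height 0.02 rot err [-0.001   0.0028  0.0003] Ftool [  8.3   2.4 -32.2]
time: 23.62
ee_pos: [622.8, 9.3, 125.4]
orientation: [-0.189, 0.957, 0.041, 0.214]
force: [-32.7, -8.9, 42.0]
finger_gap: 0.265
t 23.62 pos [622.8   9.3 125.4] psi -157.6 z [ 0.3943  0.1604 -0.9049] F [-32.7  -8.9  42. ] M [-0.11  3.25  0.57] gap 0.265 q [-0.23  0.25 -0.48  0.47  0.25 -0.57]
mouth rel seat: lateral x,y [-1.22 -0.23] height -0.08 rot err [-0.0016  0.0034  0.0002] Ftool [ 12.6   4.1 -52.4]
```

```bash
python3 -m pendant '[[1,[0,0,-0.0011],[0,0,0]],[1,[0,0,0],[0,0,0]],[1,[0,0,0],[0,0,0]],[1,[0,0,0],[0,0,0]]]'
python3 al.py
python3 - <<'E'
from h import *
T=cur(0);d=snap('wrist','w15.png');W=d['W'];L=(W-T[1])@T[0]
w=L[(L[...,2]<-38)&(L[...,2]>-55)&(np.hypot(L[...,0],L[...,1])<16)]
print('necktop',len(w),np.median(w[:,2]))
d=snap('scene','s15.png');a=cv2.imread('pics/s15.png');cv2.imwrite('pics/s15z.png',cv2.resize(a[140:290,290:510],None,fx=3.6,fy=3.6))
W=d['W']
snap('top','t15.png')
E
```

```text
time: 24.12
ee_pos: [622.6, 9.3, 125.4]
orientation: [-0.189, 0.957, 0.042, 0.214]
force: [-18.5, -4.5, 24.1]
finger_gap: 0.266
t 24.12 pos [622.6   9.3 125.4] psi -157.6 z [ 0.3936  0.1608 -0.9051] F [-18.5  -4.5  24.1] M [-0.18  2.08  0.35] gap 0.266 q [-0.23  0.25 -0.48  0.48  0.25 -0.57]
mouth rel seat: lateral x,y [-1.02 -0.18] height 0.06 rot err [-0.001   0.0028  0.0002] Ftool [  6.8   2.8 -29.8]
necktop 3194 -45.53871289639025
```

View pics/s15z.png

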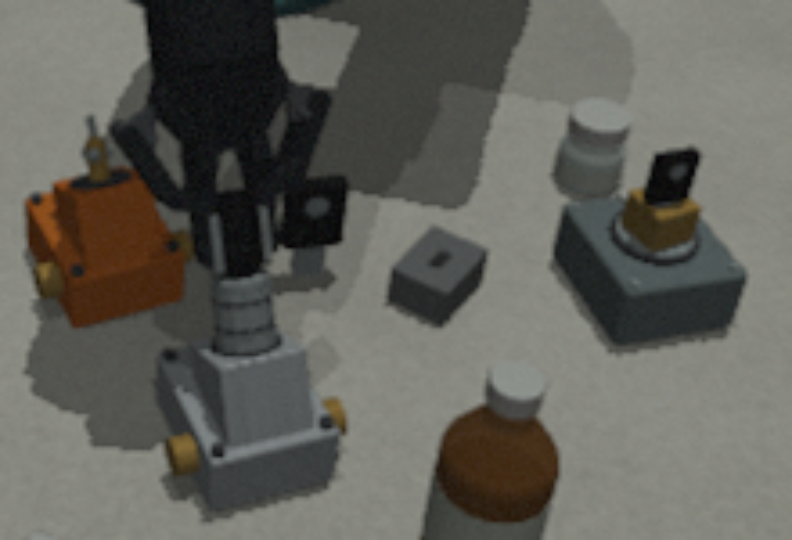

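View pics/t15.png

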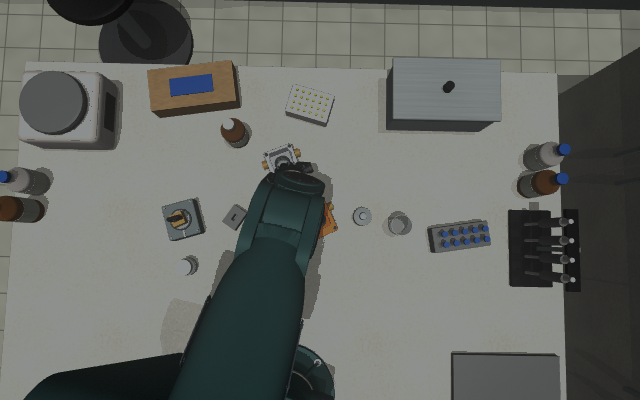

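The close-up shows the sleeve at (245, 315) sitting flush on the tilted face. The key is seated and turned in the brass barrel at (665, 195). The large key, plug, beaker, jar, bottle and rack have not moved. I'm handing it in.

```bash
python3 -c "
from h import *
print(bot.close_job());cur()"
```

```text
the job is handed in; nothing more can be done
None
the job is handed in; nothing more can be done
```

I carried out both steps in the order asked and handed the job in at about 24 s, still gripping the coupler and holding it home.

- **Key:** I took the smaller key out of the parking block, pushed it fully into the slot, turned it clockwise to the stop and let go. Afterwards its head top measured 39.5 mm above the barrel (40 mm expected). The barrel measured about 1.40 rad against its box, which is the stop.
- **Coupler:** I tilted it 25° onto the grey nipple block and pressed it on. The axial force briefly turned to a pull as it went over the balls, then it stopped hard with the mouth 0.0–0.1 mm from the face. I hold it there with about 30 N along the axis. It had not slipped in the grip: the neck top was 45.5 mm behind the TCP before and after.
- **Disagreements and limits:**
  - Finding the hard stop briefly took about 52 N at the wrist; the limit is 120 N.
  - At home there is about 7 N of side load, and the arm's pose puts the mouth about 1 mm off the measured axis.
  - The wrist torque never showed the key's stop clearly, so that end position rests on the camera measurement alone.
  - The last pictures show the other things on the bench standing where they were, except the orange block, which the arm partly covers in the top view.

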